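# Cock the desoldering pump and lay it in its rest

### The job

Get the desoldering pump ready for the next joint: hold it by its blue barrel and push the red knob at its end squarely against the face of the aluminium stop bar until the plunger clicks fully home and stays in. Then lay the cocked pump in the two saddles of its rest, with the white nozzle on the side of the crumb dish, and let go. Leave the circuit board, the solder spool and the side cutters where they are, and push the plunger in against the bar only.

Things in the scene. Friction and masses are not known exactly. Their poses are not given: they have to be found in the camera images.
- pump_mid (a point): Middle of the desoldering pump's barrel, on its axis. Blue barrel 24 mm in diameter, 130 mm long, a square black collar (32 x 32 x 6 mm) at each end: lying on the bench its axis is 16 mm up. x runs along the barrel to the red knob, z is up as it lies. Free to grip from x -59 to +59 mm. About 0.1 kg, balanced near here. The small red release button on the barrel is fixed.
- pump_nozzle (a point): Tip of the pump's white nozzle (26 mm long), on the axis, 91 mm from pump_mid towards -x.
- pump_knob (a point): Centre of the flat outer face of the red plunger knob (20 mm in diameter, 10 mm thick, on a steel rod) at the pump's +x end; 105 mm from pump_mid with the plunger out, 75 mm with it in.
- pump_plunger (a joint): Plunger in m: 0 = fully out (as it starts), 0.030 = fully in (cocked). The spring resists with about 4 N at first, 6 to 10 N over the last 12 mm; from about 28.5 mm a spring pawl inside drops behind the rod with a click, and the plunger then stays in, at about 0.028, when let go. Before that it springs out again.
- stop_bar: Fixed slotted aluminium profile near the bench's far edge, held by a small screwed angle foot at each end: 45 mm deep (x), 288 mm long (y, feet excluded), 45 mm high; origin at the centre of its underside; its x axis points away from the robot, square to the bar.
- stop_face (a point): Centre of the bar's upright face on the robot's side, 22.5 mm up; axes as the bar's, so the face looks along -x. The face runs 140 mm to each side along y and from the bench to 45 mm up.
- pump_rest: Fixed rest; origin under the middle between its saddles, z up, x along the pump that lies in it. Dark base plate 8 mm thick; two grey V saddles at x -40 and +40 mm, each 8 mm thick, 72 mm free between them; each V opens 90 degrees, its arms end about 56 mm up and are about 64 mm wide over all. Crumb dish (aluminium tray 56 x 64 x 12 mm) at the -x end, centre 90 mm from the origin.
- rest_mid (a point): Where pump_mid is when the pump lies well in both saddles: half-way between them, 50 mm above the bench; axes as the rest's; the nozzle then points to -x, towards the dish. The pump can shift 15 mm along x before a collar meets a saddle.
- pump: The same pump; origin 16 mm below pump_mid, on its underside as it lies; same axes.
- board: Green circuit board, 105 (x) x 230 (y) x 12 mm, lying left of the work; origin at the centre of its underside. Leave alone.
- solder: Solder spool with green flanges, 58 mm in diameter, 36 mm high, standing on a flange; origin at the centre of its underside. Leave alone.
- cutters: Side cutters with blue handles, 52 x 109 x 13 mm, lying flat; origin at the centre of their underside. Leave alone.

How it is judged:
By the outcome, as a careful person would: the job done as asked, in the order asked, and still so for the second after the job is handed in, with the robot touching nothing.
It also fails if it takes over 43 s, if anything falls off the work surface, if the arm or the gripper's body presses on something with over 40 N, if the wrist force passes 120 N, or if a joint passes its speed limit or range.

### The arm

A 6-joint arm with a two-finger parallel gripper is mounted at the origin on the work surface; the furniture and walls round the work are solid. World frame = base frame: x ahead of the robot, y to its left, z up, the work surface at z = 0. Lengths are in m, angles in rad, forces in N, time in s.
With the tool pointing down it reaches from about 0.275 to 0.875 m from the base axis. Payload 12.5 kg.
Tool frame: the origin (TCP) lies at the very end of the fingers, on their centre line; the grasp point (between the pads) lies 19 mm behind it; x points along the fingers, y is the direction in which the jaws open and shut, and the axes are right-handed (so a half turn about x gives the same grasp; the last joint's range is limited). The gripper opens to 85 mm and grips with 20 to 120 N. Pads are 22 mm wide; open, the fingers measure 114 mm over their backs; the gripper's body (76 mm by 85 mm) begins 54 mm behind the grasp point. The pads swing forward as they close: fully open they stand 13 mm farther back than shut.
Start: joints at [-1.418, 0.351, 1.652, -0, 1.139, -0.085], TCP at [0.13, -0.535, 0.231] pointing down, gripper open.
Joint ranges: [-2.75, 2.75], [-0.79, 2.1], [0.01, 2.65], [-1.57, 4.71], [0.07, 3.14], [-2.87, 2.87]. Speed limits (rad/s): [2.22, 2.22, 2.79, 3.14, 3.14, 3.14].

### API

Orientations are given as a 3x3 rotation matrix whose columns are the frame's x, y, z axes.
In Python, from bench import manip gives the robot as it stands. Calls block until the motion is done:
- manip.move_ptp(position, orientation): joint-space move of the TCP to a pose.
- manip.move_l(position, attitude=None, max_speed=0.15): straight line of the TCP; attitude=None keeps the orientation; max_speed is the mean speed in m/s.
- manip.move_j(angles): joint-space move.
- manip.set_gripper(opening, effort=None): opening from 0.0 (shut) to 1.0 (fully open); effort is the grip in N (None keeps the last); returns when the fingers have stopped.
- manip.dwell(seconds).
- manip.inverse_kinematics(position, orientation): joint angles nearest the present ones, or None.
- manip.grab_frame(name): name is "scene" or "top" or "wrist"; returns (picture, depth): 420x560x3 uint8, red, green, blue; 420x560 float32, m along the optical axis (not along the pixel's ray), 0 where there is no reading.
- manip.get_calibration(name): a dict with "camera_matrix" (3x3 intrinsics, pixels), "R" (3x3) and "t" (3): a world point X has camera coordinates R X + t. Camera axes: x right, y down, z forward; pixel columns grow to the right and rows downward; lengths in m; the calibration is good to about 2 mm. A picture is of the moment at which its call begins: read the wrist's pose just before it. get_calibration takes no time and is no camera call; for the wrist camera it gives the pose at the moment of the call.
A pose or a line that the arm cannot do raises manip.Unreachable and nothing moves.
- manip.sign_off(): hands the job in, once; it reports no verdict.
Trained networks look in the newest picture that a camera, given by its name, has taken for a name from the list of things; names that differ only in an ending like _2 or _b are one class to them, and where a whole thing is asked for, a point or a joint stands for the part that bears it (a point fixed in the world has none). Each returns a list of dicts, best first, with "confidence" (0 to 1); they miss things now and then, are a little off and sometimes report something else, mostly with a low value. They report only what shows in the picture. A call takes as long as a camera call.
- manip.look_for(camera, name): "at" ([x, y, z] in m, in world coordinates, good to about 4 mm: the middle of the surface that is visible of it).
Readings, each from a call of its own:
- manip.current_time(): time.
- manip.current_qpos(): joint angles.
- manip.current_joint_vel(): joint speeds.
- manip.current_joint_torque(): joint torques, N m.
- manip.current_ee_pos(): TCP position.
- manip.current_tcp_rot(): TCP orientation.
- manip.current_force(): force on the tool from outside, world axes, zero at the start.
- manip.current_ft_torque(): the same for the moment, N m.
- manip.current_grip_width(): opening from 0.0 (shut) to 1.0 (fully open).
Only numpy, scipy, OpenCV 4.12 (cv2) and the standard library are available. Lean on these libraries where they do the work, as an engineer would, in place of code of your own. Each camera call takes 0.05 s, during which the arm holds its last target.

## Working session

There is one attempt and no reset: what is moved stays moved. The work goes in short steps, each a Python script; the robot and the scene stay as the last script left them, time stands still between calls to the robot, and variables do not carry over. Pictures are saved under pics/ and viewed, and the job is handed in when it is done.

```bash
ls; mkdir -p pics; python3 - <<'E'
from bench import manip
import cv2,numpy as np
for c in ["scene","top"]:
    p,d=manip.grab_frame(c); cv2.imwrite(f"pics/{c}0.png",p[:,:,::-1]); np.save(f"pics/{c}0.npy",d)
    k=manip.get_calibration(c); print(c,k)
    for n in ["pump_mid","pump_nozzle","pump_knob","stop_bar","pump_rest","pump","board","solder","cutters"]:
        r=manip.look_for(c,n); print(n,[(np.round(x["at"],3).tolist(),round(x["confidence"],2)) for x in r[:2]])
print(manip.current_time(),manip.current_tcp_rot())
E
```

```text
pics
scene {'camera_matrix': array([[500.91559485,   0.        , 275.22065407],
       [  0.        , 500.91559485, 206.91470824],
       [  0.        ,   0.        ,   1.        ]]), 'R': array([[ 0.01620476,  0.99985288, -0.00562334],
       [ 0.8580796 , -0.01679358, -0.51324202],
       [-0.51326095,  0.00349169, -0.8582255 ]]), 't': array([ 0.05214015, -0.41735134,  1.32404281])}
pump_mid [([0.492, -0.003, 0.024], 0.95), ([0.377, -0.128, 0.012], 0.51)]
pump_nozzle [([0.494, -0.004, 0.029], 0.86)]
pump_knob [([0.495, -0.003, 0.025], 0.74), ([0.57, -0.034, 0.023], 0.56)]
stop_bar [([0.673, 0.026, 0.044], 0.8)]
pump_rest [([0.479, -0.293, 0.007], 0.86), ([0.494, -0.008, 0.024], 0.34)]
pump [([0.493, -0.004, 0.026], 0.69), ([0.674, 0.027, 0.047], 0.26)]
board [([0.54, 0.209, 0.002], 0.75)]
solder [([0.629, -0.218, 0.037], 0.96)]
cutters [([0.374, -0.126, 0.011], 0.71)]
top {'camera_matrix': array([[421.60798027,   0.        , 280.40295389],
       [  0.        , 421.60798027, 210.92924107],
       [  0.        ,   0.        ,   1.        ]]), 'R': array([[ 0.02014016, -0.99968869, -0.01472752],
       [-0.98483588, -0.01729781, -0.17262406],
       [ 0.17231557,  0.01798086, -0.98487767]]), 't': array([-0.04243204,  0.53402843,  0.82677145])}
pump_mid [([0.48, -0.001, 0.025], 0.73)]
pump_nozzle [([0.479, -0.005, 0.028], 0.59)]
pump_knob [([0.569, -0.033, 0.023], 0.57)]
stop_bar [([0.662, 0.022, 0.046], 0.56)]
pump_rest [([0.478, -0.294, 0.008], 0.75)]
pump [([0.482, -0.003, 0.029], 0.93), ([0.371, -0.125, 0.01], 0.65)]
board [([0.529, 0.208, -0.0], 0.71)]
solder [([0.623, -0.216, 0.035], 0.98), ([0.532, 0.205, -0.003], 0.2)]
cutters [([0.374, -0.122, 0.007], 0.77)]
1.0 [[-1.97815299e-05  2.35582866e-01 -9.71854265e-01]
 [-6.96812573e-05 -9.71854263e-01 -2.35582864e-01]
 [-9.99999997e-01  6.30598377e-05  3.56404745e-05]]
```

View pics/scene0.png

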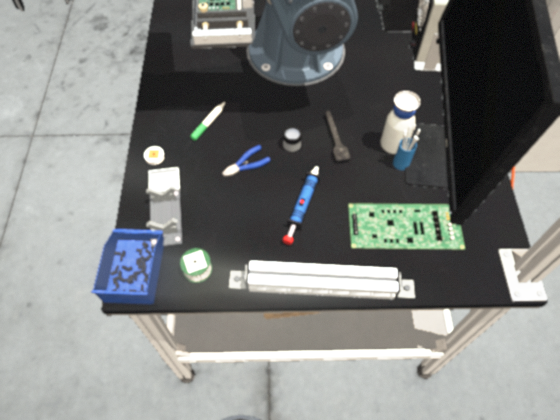

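View pics/top0.png

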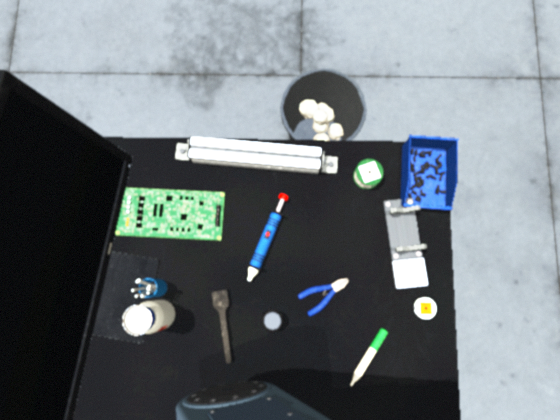

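The pump lies mid-bench with its red knob at (288,240) in the scene view, pointing roughly at the bar. The rest is at (163,205) there, with its dish on the robot's side. Next I'll get precise geometry from depth.

```bash
cat > h.py <<'E'
import numpy as np,cv2
from bench import manip
def cloud(c,d):
    k=manip.get_calibration(c);K=k["camera_matrix"];v,u=np.indices(d.shape)
    P=np.stack([(u-K[0,2])/K[0,0]*d,(v-K[1,2])/K[1,1]*d,d],-1)
    return (P-k["t"])@k["R"]
E
python3 - <<'E'
from h import *
for c in ["scene","top"]:
    d=np.load(f"pics/{c}0.npy"); P=cloud(c,d); img=cv2.imread(f"pics/{c}0.png").astype(int)
    ok=d>0
    print(c,"bench z",np.median(P[ok&(abs(P[...,0]-.45)<.03)&(abs(P[...,1]+.06)<.05)][:,2]))
    b,g,r=img[...,0],img[...,1],img[...,2]
    box=lambda x0,x1,y0,y1,z0,z1: ok&(P[...,0]>x0)&(P[...,0]<x1)&(P[...,1]>y0)&(P[...,1]<y1)&(P[...,2]>z0)&(P[...,2]<z1)
    m=box(.38,.62,-.08,.06,-.02,.06)
    blue=m&(b>r+40)&(b>100); red=m&(r>b+60)&(r>g+60); wh=m&(np.minimum(np.minimum(r,g),b)>150)
    for n,mm in (("blue",blue),("red",red),("white",wh)):
        q=P[mm]; print(n,len(q),q.mean(0).round(4),q.min(0).round(3),q.max(0).round(3))
    q=P[blue]; 
    vx,vy,x0,y0=cv2.fitLine(q[:,:2].astype(np.float32),cv2.DIST_HUBER,0,.001,.001).ravel(); print("pump ang",np.degrees(np.arctan(vy/vx)),x0,y0)
    kn=P[red&(P[...,0]>.54)]; print("knob",kn.mean(0).round(4),kn.min(0).round(3),kn.max(0).round(3))
    # bar
    q=P[box(.6,.74,-.11,.16,.036,.06)]
    print("bar top",len(q),q.mean(0).round(4)); 
    ys=np.arange(-.1,.15,.01); e=[]
    for y in ys:
        s=q[abs(q[:,1]-y)<.005]
        if len(s)>5: e.append((y,s[:,0].min(),s[:,0].max()))
    e=np.array(e); print(np.polyfit(e[:,0],e[:,1],1),np.polyfit(e[:,0],e[:,2],1),q[:,1].min(),q[:,1].max(),np.median(q[:,2]))
    # rest
    q=P[box(.33,.6,-.36,-.22,.02,.08)]
    print("saddles",len(q))
    for lo in np.arange(.34,.6,.01):
        s=q[(q[:,0]>=lo)&(q[:,0]<lo+.01)]
        if len(s)>3: print(round(lo,2),len(s),s[:,1].min().round(3),s[:,1].max().round(3),s[:,2].max().round(3))
    x0,x1=(130,200) if c=="scene" else (380,460)
    y0,y1=(150,260) if c=="scene" else (180,300)
    cv2.imwrite(f"pics/rest_{c}.png",cv2.resize(img[y0:y1,x0:x1].astype(np.uint8),None,fx=5,fy=5,interpolation=cv2.INTER_CUBIC))
E
```

```text
scene bench z -8.522839984536064e-06
blue 550 [0.4795 0.0011 0.0242] [ 0.417 -0.03  -0.003] [0.541 0.032 0.036]
red 101 [ 0.5608 -0.0316  0.0176] [ 0.484 -0.047 -0.002] [ 0.58  -0.002  0.035]
white 162 [ 0.5207 -0.0085  0.0125] [ 0.38  -0.079 -0.004] [0.619 0.04  0.035]
pump ang -21.343782 0.49734604 -0.0051258043
knob [ 0.5721 -0.036   0.0156] [ 0.553 -0.047 -0.002] [ 0.58  -0.024  0.028]
bar top 3351 [0.6647 0.026  0.0436]
[0.07627074 0.63866056] [0.07491555 0.6846747 ] -0.10996899145691928 0.15999048237372399 0.04438274909652117
saddles 764
0.46 175 -0.326 -0.267 0.057
0.47 71 -0.326 -0.288 0.053
0.53 6 -0.274 -0.258 0.055
0.54 195 -0.357 -0.257 0.057
0.55 216 -0.36 -0.289 0.056
0.56 29 -0.335 -0.289 0.037
0.57 19 -0.292 -0.29 0.047
0.58 22 -0.293 -0.291 0.05
0.59 28 -0.293 -0.222 0.057
top bench z -0.0003282643584432731
blue 670 [ 0.4767 -0.0008  0.0234] [ 0.419 -0.031 -0.003] [0.538 0.031 0.034]
red 87 [ 0.5581 -0.0314  0.0171] [ 0.484 -0.048 -0.003] [ 0.585 -0.003  0.034]
white 174 [0.4591 0.0063 0.017 ] [ 0.391 -0.037 -0.004] [0.57  0.037 0.034]
pump ang -21.40571 0.46960115 0.0012630044
knob [ 0.5726 -0.0368  0.0144] [ 0.565 -0.048 -0.003] [ 0.585 -0.025  0.027]
bar top 2624 [0.6614 0.0237 0.0433]
[0.07661977 0.63756361] [0.07628363 0.68274595] -0.10999495954804209 0.1599690092736397 0.04405387727165534
saddles 471
0.45 11 -0.286 -0.27 0.055
0.46 120 -0.329 -0.267 0.058
0.47 6 -0.326 -0.316 0.055
0.53 28 -0.284 -0.26 0.056
0.54 117 -0.32 -0.26 0.056
0.55 101 -0.36 -0.291 0.055
0.56 14 -0.293 -0.29 0.041
0.57 19 -0.294 -0.291 0.048
0.58 20 -0.295 -0.292 0.053
0.59 35 -0.295 -0.22 0.058
```

```bash
cat >> h.py <<'E'
def Rt(yaw):  # pump x axis at yaw, tool down
    a=np.array([np.cos(yaw),np.sin(yaw),0]); x=np.array([0,0,-1.]); z=-a
    return np.stack([x,np.cross(z,x),z],1)
def wpic(name):
    k=manip.get_calibration("wrist"); p,d=manip.grab_frame("wrist")
    cv2.imwrite(f"pics/{name}.png",p[:,:,::-1]); K=k["camera_matrix"];v,u=np.indices(d.shape)
    P=(np.stack([(u-K[0,2])/K[0,0]*d,(v-K[1,2])/K[1,1]*d,d],-1)-k["t"])@k["R"]
    P[d<=0]=np.nan; np.save(f"pics/{name}.npy",P); return p,P
E
python3 - <<'E'
from h import *
P=cloud("top",np.load("pics/top0.npy"));
m=(P[...,1]<-.285)&(P[...,1]>-.45)&(P[...,0]>.52)&(P[...,0]<.75)&(P[...,2]>.05); print("bin",P[m].min(0),P[m].max(0))
manip.move_ptp([.42,-.29,.36],Rt(0)); print(manip.current_time(),manip.current_qpos().round(2))
wpic("w1")
k=manip.get_calibration("wrist"); print(-k["R"].T@k["t"],k["R"][2])
E
```

```text
bin [ 0.54260327 -0.40028461  0.05001304] [ 0.70119759 -0.29230795  0.06389208]
2.4833 [-0.7   0.17  1.57 -0.    1.4   0.87]
[ 0.4919144  -0.29051883  0.50179204] [-2.84774187e-01  6.54356446e-04 -9.58594405e-01]
```

View pics/w1.png

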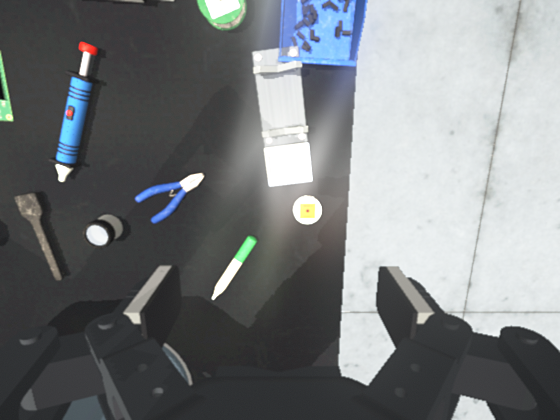

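View pics/rest_top.png

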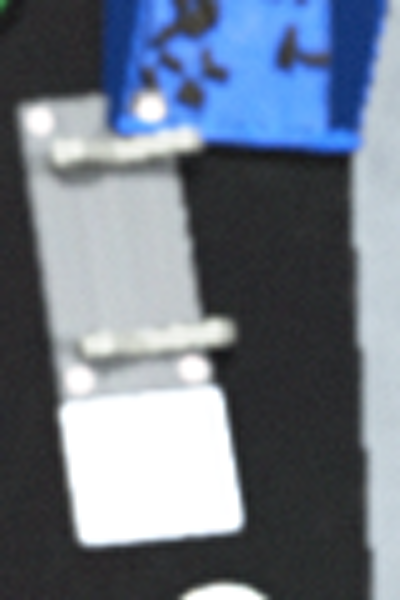

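```bash
python3 - <<'E'
from h import *
img=cv2.imread("pics/w1.png").astype(int);P=np.load("pics/w1.npy");b,g,r=[img[...,i] for i in range(3)]
z=P[...,2]
blue=(b>r+50)&(b>g+40)&(np.indices(z.shape)[1]>200)
for lo,hi in ((0,.01),(.01,.03),(.03,.055),(.055,.075)):
    q=P[blue&(z>lo)&(z<hi)]; 
    if len(q): print("bin",lo,len(q),np.percentile(q[:,:2],[1,99],axis=0).round(3).tolist(), q[:,:2].min(0).round(3))
q=P[(z>.058)&(z<.075)&(P[...,0]>.5)&(P[...,1]<-.25)]
h=cv2.minAreaRect((q[:,:2]*1000).astype(np.float32)); print("rim rect",h)
# rest saddles
m=(P[...,0]>.4)&(P[...,0]<.62)&(P[...,1]>-.36)&(P[...,1]<-.24)&~blue
for nm,a,bb in (("near",.44,.49),("far",.52,.57)):
    q=P[m&(z>.045)&(z<.062)&(P[...,0]>a)&(P[...,0]<bb)]; print(nm,len(q),q.mean(0).round(4),q.min(0).round(4),q.max(0).round(4))
    if len(q)>10: print(cv2.minAreaRect((q[:,:2]*1000).astype(np.float32)))
q=P[(z>.004)&(z<.02)&(P[...,0]>.37)&(P[...,0]<.6)&(P[...,1]>-.35)&(P[...,1]<-.24)&~blue]
print("base+dish",cv2.minAreaRect((q[:,:2]*1000).astype(np.float32)))
dish=P[(r>225)&(g>225)&(b>225)&(z>.005)&(z<.02)&(P[...,0]>.36)&(P[...,0]<.46)&(P[...,1]<-.24)&(P[...,1]>-.35)]
print("dish",len(dish),cv2.minAreaRect((dish[:,:2]*1000).astype(np.float32)))
cv2.imwrite("pics/w1c.png",cv2.resize(img[0:200,220:380].astype(np.uint8),None,fx=3.0,fy=3.0,interpolation=cv2.INTER_CUBIC))
E
```

```text
bin 0 3118 [[0.562, -0.392], [0.632, -0.297]] [ 0.552 -0.399]
bin 0.01 419 [[0.556, -0.393], [0.629, -0.296]] [ 0.555 -0.393]
bin 0.03 680 [[0.549, -0.393], [0.62, -0.291]] [ 0.549 -0.393]
bin 0.055 91 [[0.593, -0.394], [0.616, -0.294]] [ 0.592 -0.394]
rim rect ((607.2992553710938, -344.50555419921875), (18.147933959960938, 99.58367919921875), 0.009631681255996227)
near 168 [ 0.4662 -0.2989  0.0506] [ 0.4598 -0.3285  0.0455] [ 0.4729 -0.2686  0.0569]
((465.9339904785156, -298.64276123046875), (8.10675048828125, 60.57402801513672), 7.009388446807861)
far 201 [ 0.5449 -0.2892  0.0506] [ 0.538  -0.3191  0.0451] [ 0.5518 -0.2595  0.0558]
((545.1309814453125, -289.1289978027344), (7.992530822753906, 60.611968994140625), 6.9806742668151855)
base+dish ((493.52392578125, -308.46807861328125), (208.7564697265625, 90.25611114501953), 6.724044322967529)
dish 686 ((406.9945983886719, -306.8714294433594), (107.71930694580078, 66.61096954345703), 10.381780624389648)
```

View pics/w1c.png

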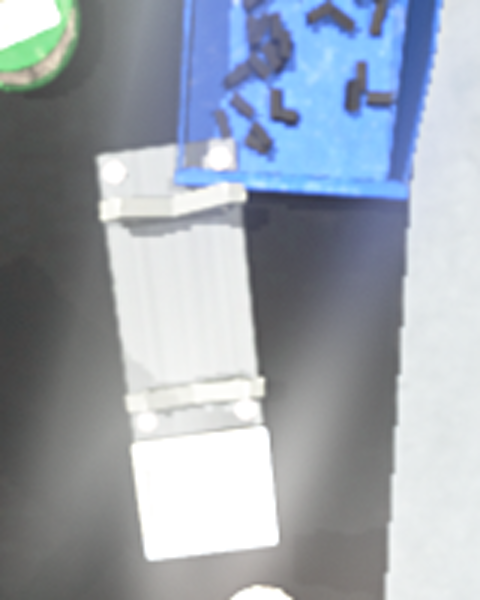

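```bash
python3 - <<'E'
from h import *
cl={"w":(np.load("pics/w1.npy"),cv2.imread("pics/w1.png"))}
for c in ("scene","top"): 
    d=np.load(f"pics/{c}0.npy");P=cloud(c,d);P[d<=0]=np.nan; cl[c]=(P,cv2.imread(f"pics/{c}0.png"))
for n,(P,im) in cl.items():
    im=im.astype(int); bl=(im[...,0]>im[...,2]+40)
    for y0,y1 in ((-.30,-.285),(-.32,-.30)):
        print(n,y0)
        for lo in np.arange(.54,.6,.005):
            s=P[bl&(P[...,0]>=lo)&(P[...,0]<lo+.005)&(P[...,1]>y0)&(P[...,1]<y1)]
            if len(s): print("  ",round(lo,3),len(s),s[:,2].max().round(4),s[:,1].max().round(4))
    s=P[(abs(P[...,0]-.415)<.03)&(abs(P[...,1]+.305)<.02)]; print(n,"dish z",np.median(s[:,2]))
E
```

```text
w -0.3
   0.55 6 0.0327 -0.2926
   0.555 36 0.0341 -0.29
   0.56 17 0.0351 -0.29
   0.565 14 0.039 -0.2913
   0.57 17 0.0431 -0.2913
   0.575 27 0.045 -0.2913
   0.58 29 0.0474 -0.2913
   0.585 29 0.0522 -0.2913
   0.59 33 0.0551 -0.2913
   0.595 29 0.0567 -0.2913
w -0.32
   0.55 9 0.0493 -0.3004
   0.555 66 0.0343 -0.3003
   0.56 8 0.0311 -0.3004
   0.565 5 0.0068 -0.3172
   0.57 8 0.0084 -0.3008
   0.575 36 0.009 -0.3009
   0.58 49 0.0119 -0.3009
   0.585 51 0.0109 -0.3008
   0.59 54 0.0132 -0.3008
   0.595 67 0.0139 -0.3008
w dish z 0.4430255358282953
scene -0.3
   0.55 2 0.0337 -0.2937
   0.555 18 0.0353 -0.289
   0.56 13 0.0347 -0.2896
   0.565 6 0.0368 -0.2891
   0.57 12 0.0444 -0.2896
   0.575 14 0.0469 -0.2903
   0.58 15 0.0502 -0.2905
   0.585 15 0.0503 -0.2908
   0.59 16 0.0516 -0.291
   0.595 14 0.0571 -0.2915
scene -0.32
   0.55 9 0.0336 -0.3018
   0.555 58 0.035 -0.3009
   0.56 15 0.036 -0.3011
   0.565 1 0.001 -0.3191
   0.57 6 0.0146 -0.3171
   0.575 5 0.0121 -0.3146
   0.58 8 0.011 -0.309
   0.585 13 0.015 -0.3088
   0.59 8 0.0148 -0.3118
   0.595 3 0.0107 -0.3117
scene dish z 0.003354158354493568
top -0.3
   0.55 4 0.035 -0.2907
   0.555 17 0.0334 -0.2908
   0.56 12 0.0383 -0.2904
   0.565 10 0.0409 -0.2909
   0.57 15 0.0418 -0.2913
   0.575 15 0.0476 -0.2912
   0.58 18 0.0522 -0.2917
   0.585 15 0.0534 -0.2922
   0.59 19 0.0582 -0.2924
   0.595 15 0.0579 -0.2923
top -0.32
   0.545 1 0.0529 -0.3161
   0.55 12 0.0553 -0.3019
   0.555 18 0.0341 -0.3001
   0.565 4 0.01 -0.3021
   0.57 6 0.0092 -0.3027
   0.575 9 0.0116 -0.3044
   0.58 12 0.0125 -0.3063
   0.585 16 0.0137 -0.3064
   0.59 13 0.0155 -0.3078
   0.595 14 0.0145 -0.3098
top dish z 0.0032799316889925703
```

```bash
python3 - <<'E'
from h import *
manip.move_ptp([.49,-.29,.21],Rt(np.radians(0))); print(manip.current_time())
p,P=wpic("w2")
cv2.imwrite("pics/w2c.png",cv2.resize(p[:,:,::-1],(784,588),interpolation=cv2.INTER_CUBIC))
im=p[:,:,::-1].astype(int); bl=(im[...,0]>im[...,2]+40)
for y0,y1 in ((-.286,-.283),(-.289,-.286),(-.2905,-.289),(-.292,-.2905),(-.294,-.292),(-.297,-.294),(-.305,-.297),(-.32,-.305)):
    o=[]
    for lo in np.arange(.546,.584,.003):
        s=P[bl&(P[...,0]>=lo)&(P[...,0]<lo+.003)&(P[...,1]>y0)&(P[...,1]<y1)&(P[...,2]<.08)]
        o.append((round(lo*1000),len(s),round(1000*np.percentile(s[:,2],90),1) if len(s) else None))
    print(y0,o)
E
```

```text
3.2333
-0.286 [(546, 0, None), (549, 0, None), (552, 0, None), (555, 0, None), (558, 0, None), (561, 0, None), (564, 0, None), (567, 0, None), (570, 0, None), (573, 0, None), (576, 0, None), (579, 0, None), (582, 0, None)]
-0.289 [(546, 0, None), (549, 0, None), (552, 0, None), (555, 0, None), (558, 0, None), (561, 0, None), (564, 0, None), (567, 0, None), (570, 0, None), (573, 0, None), (576, 0, None), (579, 0, None), (582, 0, None)]
-0.2905 [(546, 0, None), (549, 0, None), (552, 2, np.float64(7.3)), (555, 6, np.float64(32.0)), (558, 5, np.float64(31.4)), (561, 0, None), (564, 0, None), (567, 0, None), (570, 0, None), (573, 0, None), (576, 0, None), (579, 0, None), (582, 0, None)]
-0.292 [(546, 0, None), (549, 0, None), (552, 1, np.float64(30.9)), (555, 3, np.float64(32.4)), (558, 4, np.float64(34.7)), (561, 3, np.float64(35.5)), (564, 3, np.float64(28.8)), (567, 2, np.float64(9.0)), (570, 2, np.float64(7.8)), (573, 3, np.float64(7.5)), (576, 4, np.float64(0.3)), (579, 3, np.float64(0.6)), (582, 3, np.float64(-0.4))]
-0.294 [(546, 0, None), (549, 0, None), (552, 2, np.float64(31.2))
[... 573 characters left out ...]
)), (582, 6, np.float64(2.8))]
-0.305 [(546, 0, None), (549, 0, None), (552, 16, np.float64(33.0)), (555, 24, np.float64(33.3)), (558, 31, np.float64(33.2)), (561, 3, np.float64(8.6)), (564, 0, None), (567, 0, None), (570, 0, None), (573, 7, np.float64(7.9)), (576, 27, np.float64(2.5)), (579, 24, np.float64(2.6)), (582, 24, np.float64(3.0))]
-0.32 [(546, 0, None), (549, 5, np.float64(7.8)), (552, 35, np.float64(33.0)), (555, 48, np.float64(33.1)), (558, 48, np.float64(32.5)), (561, 4, np.float64(7.7)), (564, 6, np.float64(7.1)), (567, 6, np.float64(6.3)), (570, 7, np.float64(4.5)), (573, 10, np.float64(7.4)), (576, 34, np.float64(6.0)), (579, 34, np.float64(8.4)), (582, 34, np.float64(9.1))]
```

View pics/w2c.png

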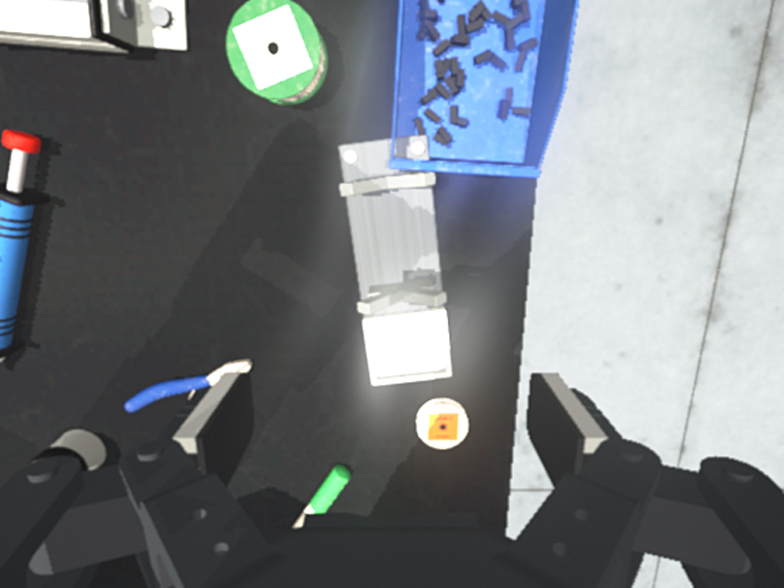

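```bash
python3 - <<'E'
from h import *
yaw=np.radians(-21.4); a=np.array([np.cos(yaw),np.sin(yaw),0])
manip.move_ptp(np.array([.479,0,.17])-.06*a,Rt(yaw)); print(manip.current_time(),manip.current_qpos().round(2))
p,P=wpic("w3"); cv2.imwrite("pics/w3c.png",p[:,:,::-1])
r,g,b=[p[...,i].astype(int) for i in range(3)]
roi=(abs(P[...,0]-.48)<.13)&(abs(P[...,1])<.07)&(P[...,2]<.05)
blue=roi&(b>r+40)&(b>90)&(P[...,2]>.008); red=roi&(r>b+60)&(r>g+60)
q=P[blue]; vx,vy,x0,y0=cv2.fitLine(q[:,:2].astype(np.float32),cv2.DIST_HUBER,0,.001,.001).ravel(); print("ang",np.degrees(np.arctan(vy/vx)))
t=P[blue&(P[...,2]>.025)]; vx,vy,x0,y0=cv2.fitLine(t[:,:2].astype(np.float32),cv2.DIST_HUBER,0,.001,.001).ravel(); print("ang top",np.degrees(np.arctan(vy/vx)),x0,y0)
n=np.array([-a[1],a[0],0]); m0=np.array([.479,0,0])
for nm,mm in (("blue",blue),("blue top",blue&(P[...,2]>.02)),("red",red),("all",roi&(P[...,2]>.006))):
    s=P[mm]-m0; print(nm,len(s),"ax",np.percentile(s@a,[0,2,50,98,100]).round(4),"lat",np.percentile(s@n,[1,50,99]).round(4),"z",s[:,2].max())
E
```

```text
4.5083 [-0.06  0.21  2.02 -0.    0.91  1.88]
ang -21.248177
ang top -20.955872 0.48240077 -0.002508943
blue 3622 ax [-0.0591 -0.0566  0.0041  0.0581  0.0596] lat [-0.0128 -0.0007  0.0108] z 0.03115546106064303
blue top 3336 ax [-0.0591 -0.0565  0.0042  0.058   0.0596] lat [-0.0117 -0.0014  0.0098] z 0.03115546106064303
red 146 ax [0.0087 0.0094 0.0157 0.0964 0.101 ] lat [-0.0092 -0.0006  0.0088] z 0.0325796433274777
all 5494 ax [-0.0904 -0.0773  0.0093  0.0938  0.0968] lat [-0.0145 -0.0007  0.0125] z 0.03337161256315885
```

View pics/w3c.png

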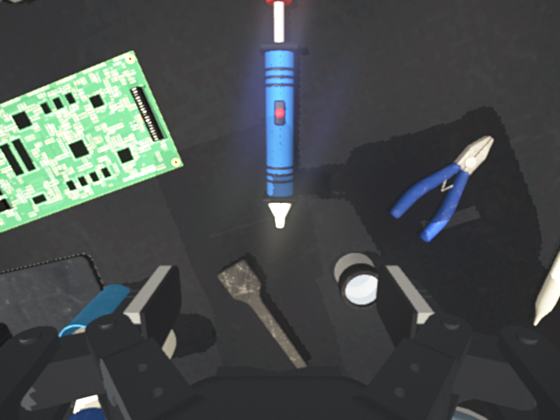

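The wrist view shows the barrel upright at column 280 (rows 50–195), free of neighbours, with the measured mid within 1 mm of the estimate. Grasping now.

```bash
python3 - <<'E'
from h import *
yaw=np.radians(-21.2); R=Rt(yaw); m=np.array([.4787,-.0007,0])
manip.set_gripper(.65,70)
manip.move_ptp(m+[0,0,.07],R)
manip.move_l(m+[0,0,.0025],max_speed=.08)
print(manip.current_time(),manip.current_ee_pos().round(4),manip.current_force().round(2))
manip.set_gripper(0,70)
print(manip.current_time(),manip.current_grip_width(),manip.current_force().round(2))
manip.move_l(m+[0,0,.06],max_speed=.1)
print(manip.current_time(),manip.current_force().round(2),manip.current_ee_pos().round(4))
p,P=wpic("w4")
p,d=manip.grab_frame("scene"); cv2.imwrite("pics/s4.png",cv2.resize(p[130:330,180:420,::-1],None,fx=3.2,fy=3,interpolation=cv2.INTER_CUBIC))
E
```

```text
6.5 [ 0.479  -0.0007  0.0029] [ 0.21  0.43 -0.3 ]
6.9 0.2543295331256435 [-1.29 -0.54  8.19]
7.625 [-0.05 -0.07 -0.91] [ 0.4784 -0.0007  0.0597]
```

View pics/w4.png

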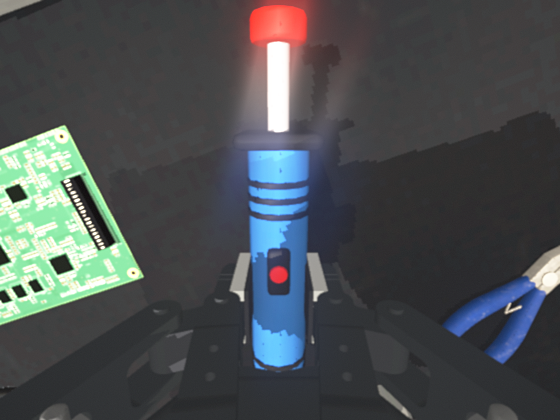

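View pics/s4.png

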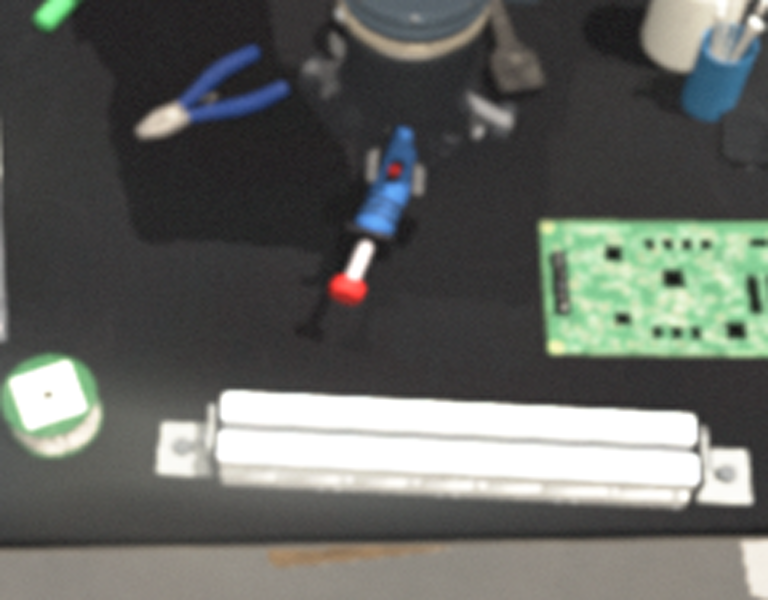

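Pump is held and clear of the bench; the knob shows at (278,25) in the wrist view, plunger still out. Checking its pitch in the hand.

```bash
python3 - <<'E'
from h import *
img=cv2.imread("pics/w4.png").astype(int);P=np.load("pics/w4.npy");b,g,r=[img[...,i] for i in range(3)]
yaw=np.radians(-21.2);a=np.array([np.cos(yaw),np.sin(yaw),0]);n=np.array([-a[1],a[0],0]);m0=np.array([.4785,-.0007,0])
ok=np.isfinite(P[...,2])&(P[...,2]>.04)
def st(nm,mm):
    s=P[mm]-m0;A=s@a;L=s@n;print(nm,len(s))
    for lo in np.arange(-.05,.11,.01):
        k=(A>=lo)&(A<lo+.01)
        if k.sum()>8: print("  %.3f n%d ztop %.4f lat %.4f %.4f %.4f"%(lo,k.sum(),np.percentile(s[k,2],97),np.percentile(L[k],2),np.median(L[k]),np.percentile(L[k],98)))
st("blue",ok&(b>r+40)&(b>90)); st("red",ok&(r>b+60)&(r>g+60)); st("rod",ok&(r>140)&(g>140)&(b>140)&(abs((P-m0)@n)<.015))
E
```

```text
blue 10707
  -0.040 n425 ztop 0.0846 lat -0.0109 0.0008 0.0118
  -0.030 n998 ztop 0.0846 lat -0.0109 0.0003 0.0112
  -0.020 n1046 ztop 0.0846 lat -0.0105 -0.0001 0.0109
  -0.010 n1100 ztop 0.0846 lat -0.0102 0.0003 0.0110
  0.000 n770 ztop 0.0849 lat -0.0104 0.0003 0.0109
  0.010 n828 ztop 0.1248 lat -0.0493 -0.0042 0.0117
  0.020 n1331 ztop 0.0845 lat -0.0111 0.0003 0.0113
  0.030 n1240 ztop 0.0847 lat -0.0108 -0.0004 0.0111
  0.040 n1460 ztop 0.0847 lat -0.0112 -0.0011 0.0113
  0.050 n1509 ztop 0.0853 lat -0.0111 -0.0000 0.0114
red 2298
  0.000 n29 ztop 0.0883 lat -0.0025 -0.0000 0.0025
  0.010 n218 ztop 0.0887 lat -0.0031 0.0003 0.0034
  0.090 n1200 ztop 0.0821 lat -0.0089 0.0003 0.0094
  0.100 n851 ztop 0.0822 lat -0.0089 0.0003 0.0096
rod 2552
  0.000 n67 ztop 0.0977 lat -0.0142 -0.0122 0.0142
  0.010 n473 ztop 0.0974 lat -0.0149 -0.0127 0.0149
  0.050 n40 ztop 0.0845 lat -0.0011 0.0007 0.0025
  0.060 n303 ztop 0.0773 lat -0.0034 0.0003 0.0041
  0.070 n632 ztop 0.0766 lat -0.0037 0.0003 0.0040
  0.080 n663 ztop 0.0766 lat -0.0037 0.0003 0.0039
  0.090 n367 ztop 0.0769 lat -0.0036 0.0003 0.0039
```

```bash
python3 - <<'E'
from h import *
yb=np.radians(-4.38); R=Rt(yb); ax=np.array([np.cos(yb),np.sin(yb),0]); F=np.array([.638,0,.0095])
manip.move_ptp(F-.14*ax+[0,0,.03],R)
manip.move_l(F-.125*ax,max_speed=.1)
f0=manip.current_force(); print(manip.current_time(),f0.round(2))
p,P=wpic("w5")
manip.move_l(F-.100*ax,max_speed=.05); print(.1,((manip.current_force()-f0)@ax).round(2))
d=.09
while d>.070:
    manip.move_l(F-d*ax,max_speed=.04)
    f=manip.current_force()-f0; print(round(d,4),f.round(1),round(((F-manip.current_ee_pos())@ax),4))
    if -f@ax>22: break
    d-=.004 if d>.0785 else .001
print(manip.current_time())
E
```

```text
8.5667 [ 0.57 -0.06 -1.54]
0.1 -5.58
0.09 [-5.7  0.8  1.2] 0.0905
0.086 [-7.6  1.   2.1] 0.0871
0.082 [-9.4  1.3  2.2] 0.0836
0.078 [-6.7 -0.   1.2] 0.079
0.077 [-4.3  0.7  1.3] 0.0772
0.076 [-3.9  0.9  1.8] 0.0758
0.075 [-5.6  1.7  2.9] 0.0754
0.074 [-7.2  1.2  1.8] 0.0747
0.073 [-9.9  2.   1.9] 0.0742
0.072 [-13.6   1.2   3.8] 0.0742
0.071 [-16.8   1.1   4.6] 0.0742
12.1667
```

```bash
python3 - <<'E'
from h import *
print(manip.current_force().round(2)); wpic("w6")
p,d=manip.grab_frame("scene"); cv2.imwrite("pics/s6.png",cv2.resize(p[130:330,180:420,::-1],None,fx=3.2,fy=3,interpolation=cv2.INTER_CUBIC))
E
```

```text
[-16.27   1.08   3.09]
```

View pics/w6.png

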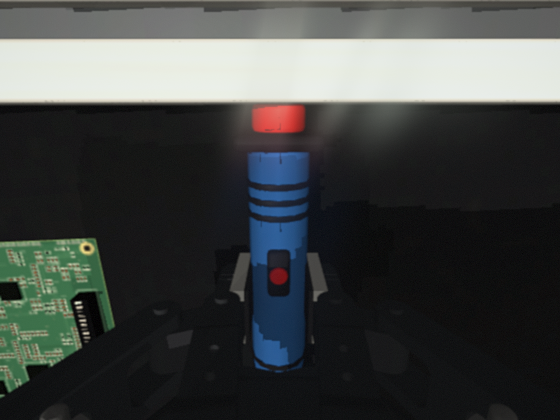

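View pics/s6.png

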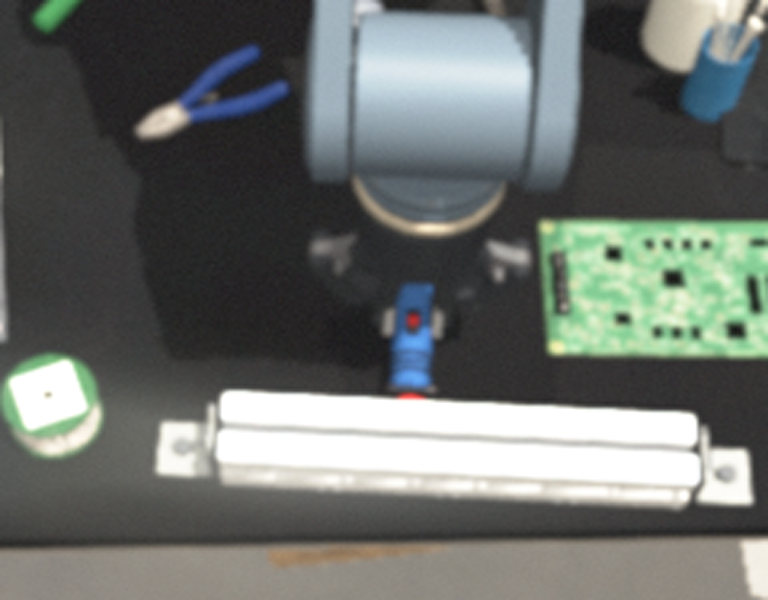

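Plunger is pressed flush, with the knob at (278,118) square to the bar and the barrel unslipped in the pads. One slightly firmer push, then back off and check that it stays in.

```bash
python3 - <<'E'
from h import *
yb=np.radians(-4.38); ax=np.array([np.cos(yb),np.sin(yb),0]); F=np.array([.638,0,.0095])
manip.move_l(F-.069*ax,max_speed=.04); print(manip.current_force().round(1))
manip.move_l(F-.110*ax,max_speed=.08); print(manip.current_force().round(1))
manip.move_l(F-.115*ax+[0,0,.06],max_speed=.12)
p,P=wpic("w7"); e=manip.current_ee_pos(); print(manip.current_time(),e)
r,g,b=[p[...,i].astype(int) for i in range(3)]
n=np.array([-ax[1],ax[0],0]); S=P-e; A=S@ax; L=S@n
red=(r>b+60)&(r>g+60)&(A>.03); print("knob ax",np.percentile(A[red],[2,50,98]),"lat",np.median(L[red]),"z",np.percentile(S[red][:,2],97))
bl=(b>r+40)&(b>90)&(abs(L)<.015)
for lo in (-.03,.02,.03,.04,.05):
    k=bl&(A>lo)&(A<lo+.01); print(lo,k.sum(),np.percentile(S[k][:,2],97).round(4),np.percentile(L[k],[2,98]).round(4))
print(A[bl].max())
E
```

```text
[-23.3   2.2   5.6]
[-0.4  0.1 -0. ]
13.875 [0.52298505 0.00879828 0.06881793]
knob ax [0.0673377  0.07320499 0.08576248] lat 0.0006741653181706957 z 0.02283199245994226
-0.03 1011 0.0254 [-0.0109  0.0111]
0.02 1292 0.0252 [-0.011   0.0114]
0.03 1110 0.0253 [-0.0106  0.0111]
0.04 1115 0.0252 [-0.0109  0.0114]
0.05 1536 0.0254 [-0.0107  0.0114]
0.05969816441134358
```

View pics/w7.png

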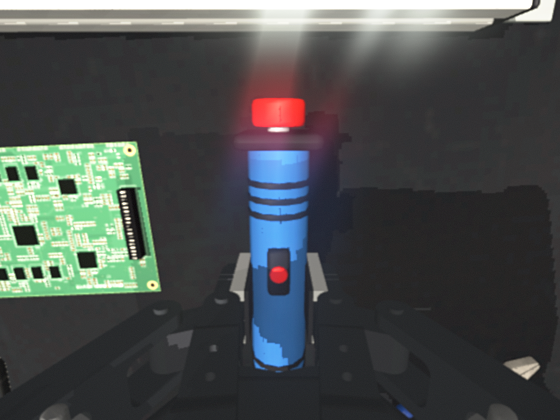

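```bash
python3 - <<'E'
from h import *
P=np.load("pics/w2.npy");im=cv2.imread("pics/w2.png").astype(int);z=P[...,2];bl=im[...,0]>im[...,2]+40
for a,b in ((.44,.49),(.52,.5535)):
    for zl in (.04,.048):
        q=P[(z>zl)&(z<.062)&(P[...,0]>a)&(P[...,0]<b)&(P[...,1]>-.36)&(P[...,1]<-.24)&~bl]
        print(len(q),cv2.minAreaRect((q[:,:2]*1000).astype(np.float32)),np.percentile(q,[1,99],axis=0).round(4).tolist())
E
```

```text
472 ((466.3373107910156, -298.6989440917969), (8.487848281860352, 61.259647369384766), 7.394720554351807) [[0.4598, -0.3287, 0.0403], [0.4733, -0.2691, 0.0553]]
262 ((466.1263122558594, -298.6731872558594), (8.408130645751953, 60.148902893066406), 6.857648849487305) [[0.4598, -0.3281, 0.048], [0.473, -0.2691, 0.0557]]
484 ((545.4226684570312, -288.9962463378906), (8.023123741149902, 61.18445587158203), 7.093045711517334) [[0.5387, -0.3189, 0.0403], [0.5523, -0.2589, 0.0553]]
300 ((545.36962890625, -288.89117431640625), (8.009688377380371, 60.37022399902344), 6.982809066772461) [[0.5386, -0.3189, 0.0481], [0.5523, -0.2598, 0.0555]]
```

```bash
cat >> h.py <<'E'
yr=np.radians(7.0); ar=np.array([np.cos(yr),np.sin(yr),0]); MID=np.array([.5057,-.2938,.050])
Rrest=cv2.Rodrigues(ar*np.radians(-8))[0]@Rt(yr); OFF=.0132
def tcp(s,dz): return MID+s*ar+[0,0,dz]+OFF*Rrest[:,0]
E
python3 - <<'E'
from h import *
e=manip.current_ee_pos()
print(manip.inverse_kinematics(tcp(-.010,0),Rrest),Rrest[:,0])
manip.move_l(e+[-.03,0,.12],max_speed=.2)
manip.move_ptp(tcp(-.010,.11),Rrest)
manip.move_l(tcp(-.010,.035),max_speed=.12)
print(manip.current_time(),manip.current_force().round(2))
wpic("w8")
for c in("scene","top"):
    p,d=manip.grab_frame(c); x0,y0=(110,130) if c=="scene" else (360,130)
    cv2.imwrite(f"pics/{c}8.png",cv2.resize(p[y0:y0+150,x0:x0+140,::-1],None,fx=4,fy=4,interpolation=cv2.INTER_CUBIC))
E
```

```text
[-0.57067223  0.63674125  1.76678487 -0.17645585  0.65608826  1.01350182] [ 0.01696093 -0.13813573 -0.99026807]
16.5833 [ 0.58 -0.61 -0.31]
```

View pics/w8.png

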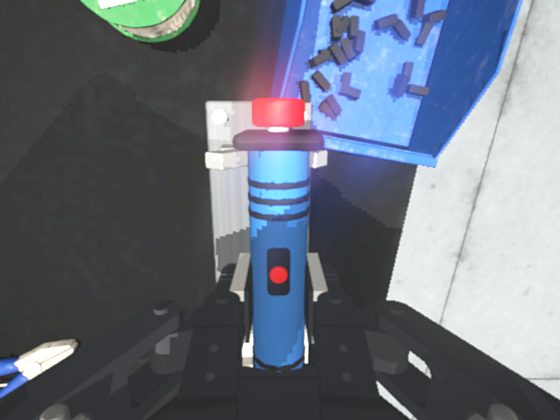

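View pics/scene8.png

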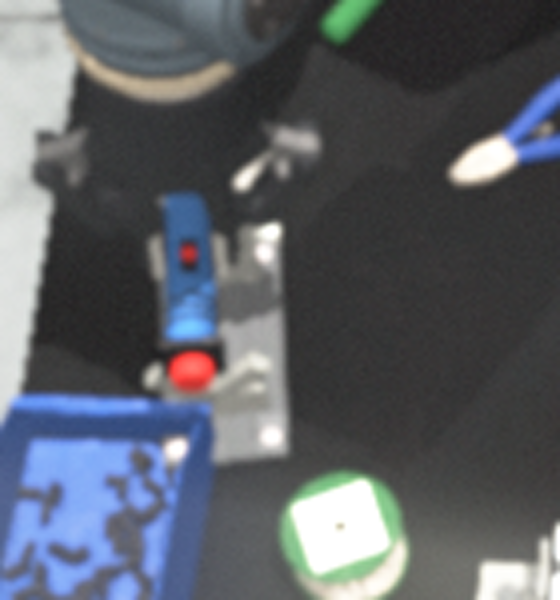

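Pump is 35 mm above the saddles with the plunger still in: the knob is at (278,112) and the far saddle's arms are at (225,160) and (320,158). I'll verify the alignment numerically in this same cloud.

```bash
python3 - <<'E'
from h import *
P=np.load("pics/w8.npy");im=cv2.imread("pics/w8.png").astype(int);b,g,r=[im[...,i] for i in range(3)]
n=np.array([-ar[1],ar[0],0]);S=P-MID;A=S@ar;L=S@n
bl=(b>r+40)&(b>80)&(abs(L)<.03)&(P[...,2]>.07)
for lo in(-.04,-.02,.02,.03,.04):
    k=bl&(A>lo)&(A<lo+.01); print(lo,k.sum(),"z",np.percentile(P[k][:,2],97).round(4),"lat",np.percentile(L[k],[2,98]).round(4))
sa=(A>.03)&(A<.05)&(P[...,2]>.04)&(P[...,2]<.062)&(abs(L)<.045)&(b<r+30)&(r>80)
print("saddle",sa.sum(),np.percentile(L[sa],[0,1,99,100]).round(4),np.percentile(A[sa],[1,99]).round(4))
red=(r>b+60)&(r>g+60)&(A>.03); print("knob A",np.percentile(A[red],[2,98]).round(4))
E
```

```text
-0.04 976 z 0.0973 lat [-0.0095  0.0113]
-0.02 1096 z 0.0975 lat [-0.0094  0.0113]
0.02 1268 z 0.0976 lat [-0.0103  0.0114]
0.03 1430 z 0.0976 lat [-0.0108  0.0115]
0.04 1596 z 0.0976 lat [-0.0103  0.0115]
saddle 1023 [-0.0305 -0.0298  0.0303  0.0307] [0.0363 0.0441]
knob A [0.0577 0.0672]
```

```bash
python3 - <<'E'
from h import *
f0=manip.current_force()
manip.move_l(tcp(-.010,.006),max_speed=.06); print(manip.current_force().round(2))
for dz in (.003,.002,.001,0,-.001,-.002,-.003):
    manip.move_l(tcp(-.010,dz),max_speed=.03); f=manip.current_force()-f0
    print(dz,f.round(2),manip.current_ee_pos().round(4)[2]-tcp(-.01,dz)[2],manip.current_ft_torque().round(2))
    if f[2]>4: break
print(manip.current_time())
wpic("w9")
E
```

```text
[ 0.47 -0.18 -0.68]
0.003 [ 0.8   1.32 -0.32] 7.153850738872425e-05 [0.09 0.02 0.02]
0.002 [-0.24  0.58 -0.75] -2.8461492611278616e-05 [ 0.1   0.03 -0.02]
0.001 [-0.34 -0.02  0.17] -2.8461492611271677e-05 [0.11 0.05 0.02]
0 [-0.79  0.73  4.56] 0.00027153850738872304 [ 0.02  0.15 -0.04]
18.3667
```

View pics/w9.png

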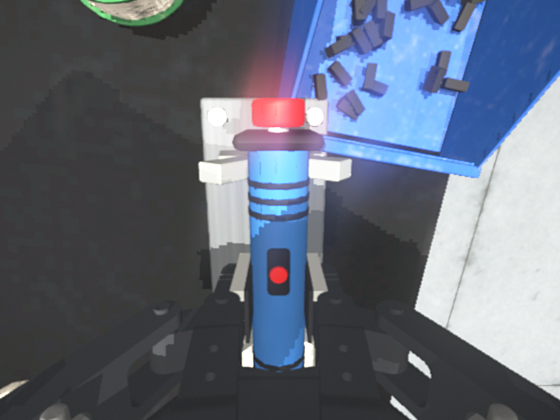

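Contact is at the expected height and the barrel sits centred in the far V (arms at (222,168) and (328,168)). Releasing and backing off.

```bash
python3 - <<'E'
from h import *
manip.set_gripper(.5,20); print(manip.current_force().round(2))
e=manip.current_ee_pos()
manip.move_l(e-.07*Rrest[:,0],max_speed=.08)
manip.move_l(e-.07*Rrest[:,0]+np.array([-.09,0,.12]),Rt(yr),max_speed=.2)
print(manip.current_time())
p,P=wpic("w10"); r,g,b=[p[...,i].astype(int) for i in range(3)]
n=np.array([-ar[1],ar[0],0]);S=P-MID;A=S@ar;L=S@n
bl=(b>r+40)&(b>80)&(abs(L)<.02)&(P[...,2]>.045)&(A<.055)
for lo in(-.06,-.03,-.02,.01,.02,.03,.04):
    k=bl&(A>lo)&(A<lo+.01)
    if k.sum()>5: print(lo,k.sum(),"z",np.percentile(P[k][:,2],[50,90]).round(4),"lat",np.percentile(L[k],[2,98]).round(4))
red=(r>b+60)&(r>g+60)&(A>.03)&(abs(L)<.03); print("knob A",np.percentile(A[red],[2,98]).round(4))
p,d=manip.grab_frame("scene"); cv2.imwrite("pics/s10.png",p[:,:,::-1]); cv2.imwrite("pics/s10c.png",cv2.resize(p[130:280,110:250,::-1],None,fx=4,fy=4,interpolation=cv2.INTER_CUBIC))
E
```

```text
[-0.47  0.19 -0.77]
20.675
-0.06 223 z [0.0601 0.0617] lat [-0.0099  0.0109]
-0.03 310 z [0.0597 0.0617] lat [-0.011   0.0115]
-0.02 314 z [0.0596 0.0616] lat [-0.0109  0.0116]
0.01 333 z [0.0593 0.0617] lat [-0.0111  0.0117]
0.02 287 z [0.0597 0.0617] lat [-0.0113  0.0118]
0.03 270 z [0.0599 0.0618] lat [-0.0109  0.0111]
0.04 351 z [0.0599 0.0616] lat [-0.0116  0.0112]
knob A [0.0542 0.0743]
```

View pics/w10.png

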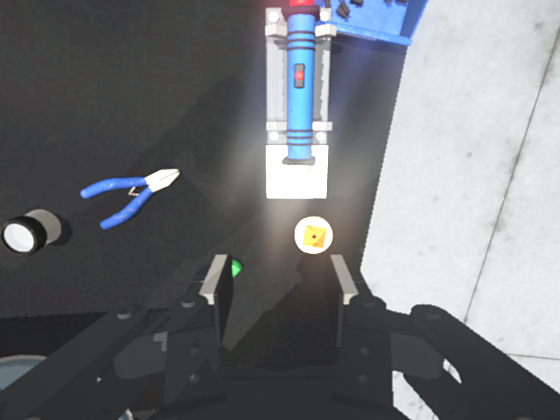

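View pics/s10.png

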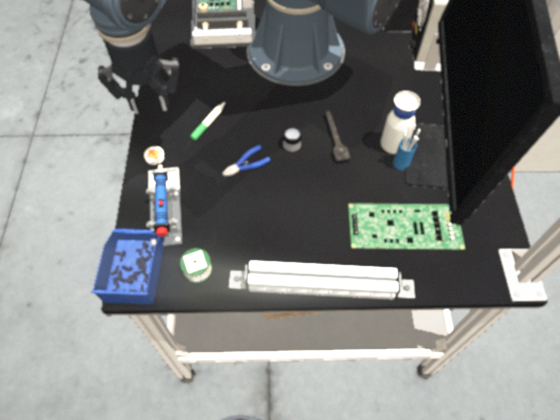

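View pics/s10c.png

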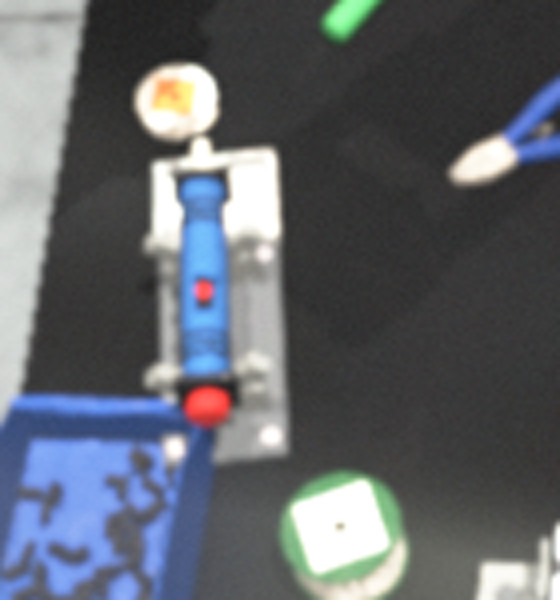

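```bash
python3 - <<'E'
from h import *
for n in ["board","solder","cutters"]:
    r=manip.look_for("scene",n); print(n,np.round(r[0]["at"],3) if r else None)
p,d=manip.grab_frame("top"); P=cloud("top",d); r,g,b=[p[...,i].astype(int) for i in range(3)]
S=P-MID;A=S@ar;L=S@np.array([-ar[1],ar[0],0])
red=(r>b+80)&(r>g+80)&(A>.03)&(abs(L)<.02)&(P[...,2]>.03); print("knob A",np.percentile(A[red],[2,50,98]).round(4))
cv2.imwrite("pics/t11.png",cv2.resize(p[150:310,370:470,::-1],None,fx=3.5,fy=3.5,interpolation=cv2.INTER_CUBIC))
E
```

```text
board [0.538 0.207 0.   ]
solder [ 0.631 -0.214  0.035]
cutters [ 0.377 -0.127  0.012]
knob A [0.0517 0.0598 0.0655]
```

View pics/t11.png

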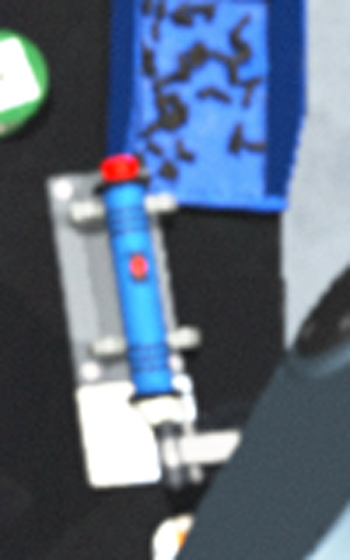

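Both views show the pump lying in both saddles with the knob tight against the collar, the nozzle over the dish, and the other items where they were. Handing in.

```bash
python3 - <<'E'
from h import *
manip.sign_off(); print(manip.current_time())
E
```

```text
the job is handed in; nothing more can be done
the job is handed in; nothing more can be done
```

The pump is cocked and lying in both saddles of its rest, nozzle over the crumb dish, and I handed the job in at about 21 s; no verdict came back.

- **Cocking:** I gripped the blue barrel and pushed the knob squarely against the bar until it reached its end stop, with about 23 N at most. After backing off, the plunger stayed in, with the knob about 2 mm short of fully in, as expected when it has latched. There was no direct reading of the click.
- **Placing:** I set the pump about 10 mm towards the dish and rolled it about 8°. This kept its far collar clear of the blue bin, which overlaps one corner of the rest.
- **Final checks:** The barrel axis measured about 50 mm up, level and centred. The knob was still in, the gripper was clear, and the board, spool and cutters were within detector error (about 4 mm) of where they started.
- **Disagreement:** One wrist reading put the knob about 7 mm farther out, at the cropped edge of that picture. The top camera agreed with a cocked plunger, and the scene view showed the knob tight against the collar.
- **Uncertain:** The collar clears the bin's front wall by only about 1 mm. I saw no contact, but did not measure that gap after release.

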